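Put the rechargeable AA away and click the battery keeper shut

TASK

Put the green-and-white rechargeable AA from the silicone tray into the battery keeper: lower it in gently under the half-open lid rather than letting it drop. Then press the keeper's lid down until its front clip snaps fully home and it stays shut by itself. Leave the copper-and-black AA in the tray and do not disturb the caddy, the mug or the ornaments.

Things in the scene. Friction and masses are not known exactly. Their poses are not given: they have to be found in the camera images.
- box: battery keeper, fixed on the work surface: open pale-grey plastic tub, outside 130 (its x) x 170 (y) x 72 mm high, walls and floor 3 mm, 69 mm deep inside. Origin at the centre of its underside. Its -x side is the front (teal battery picture), facing the robot's side of the table (yaw within 0.35 rad); its +x side carries the lid's hinge.
- lid (a joint): opening angle (rad) of the teal lid, 130 x 170 x 5 mm, hinged on the tub's +x top edge: 0 = shut on the rim, positive = open. A hinge stop at 0.96 keeps it overhanging the mouth. Stiff hinge (about 1 N at the free edge): it stays where left. Over the last 0.07 rad its clip rides over a ridge: about 10 N at the front edge, hardest near 0.05; past it the lid is drawn shut, short of it pushed back.
- lid_hinge (a point): point on the hinge line, middle of the keeper's width, at the rim (72 mm above the tub's underside), on the lid's lower face. Axes turn with the lid: -x runs to its free edge, y along the hinge, z out of its outer face; at joint 0 they are the tub's.
- lid_edge (a point): middle of the lid's free (front) edge, on its outer (upper) face, 130 mm from the hinge line. Press 10 to 25 mm in from here; 15 to 20 N is a full press. Here sits the orange sprung snap clip, 44 mm wide, reaching 10 mm beyond the lid's edge and 16 mm below it, towards the tub's front.
- tray: slate-blue hard silicone tray, fixed on the work surface: 130 (x) by 210 (y) mm, floor 4 mm thick, rim 16 mm high, walls 4 mm. Origin at the centre of its underside.
- aa_green: the rechargeable AA cell to put away, white with a broad green band at the plus end: diameter 14.5 mm, length 50.5 mm, about 25 g. Lies in the tray. Origin at its centre, x along its length (towards the plus end).
- aa_copper: the disposable AA cell, black with a copper plus end, same size and axes; lies in the other half of the tray and stays there.
- caddy: bystander: cylindrical aluminium caddy with a white and a black remote standing in it, 92 mm diameter, 240 mm high overall; origin under its centre. Loose.
- elephant: bystander: blue-grey ceramic elephant, about 165 mm long (x, head towards +x), 80 mm wide, 105 mm high; origin on the table between its feet. Loose.
- succulent: bystander: succulent in a terracotta pot, 86 mm diameter, 120 mm high; origin under its centre. Loose.
- mug: bystander: blue mug, 82 mm diameter, 92 mm high, handle to its +y; origin under its centre. Loose.

How it is judged (in metres and radians):
On the way, in this order (a step that is already met when the one before it is completed fails the run):
1. the green AA lies in the keeper, let go (x of aa_green in the frame of box between -0.065 and 0.065 m and y of aa_green in the frame of box between -0.085 and 0.085 m and z of aa_green in the frame of box below 0.05 m and contact force between aa_green and the fingers below 0.1 N and linear speed of aa_green below 0.1 m/s), for 0.2 s.
2. the lid is shut past its clip (value of joint lid below 0.02 rad), for 0.2 s.
At the end, for the whole second after the job is handed in: The green AA is inside the keeper's tub, the lid is shut within 0.02 rad (clip home) and stays so with nothing touching it, and the copper AA still lies in the tray (value of joint lid below 0.02 rad and x of aa_green in the frame of box between -0.065 and 0.065 m and y of aa_green in the frame of box between -0.085 and 0.085 m and z of aa_green in the frame of box below 0.05 m and x of aa_copper in the frame of tray between -0.065 and 0.065 m and y of aa_copper in the frame of tray between -0.105 and 0.105 m and z of aa_copper in the frame of tray below 0.02 m).
It fails at once if the green AA is dropped into the keeper (falls free there at more than 0.9 m/s, about 40 mm of free fall) (linear speed of aa_green above 0.9 m/s and contact force between aa_green and the fingers below 0.1 N and horizontal distance between aa_green and box below 0.11 m).
It fails at once if the green AA is rammed against the keeper with more than 25 N (contact force between aa_green and box above 25 N).
It fails at once if the copper AA is lifted out of the tray (z of aa_copper in the frame of tray above 0.04 m).
It fails at once if an ornament or the mug is pushed more than 30 mm (distance of any of caddy, elephant, succulent, mug from where it was at the start of the episode above 0.03 m).
It fails at once if an ornament is tipped over (angle between any of caddy, elephant, succulent, mug's own z axis and vertical above 0.5 rad).
It also fails if it takes over 59 s, if anything falls off the work surface, if the arm or the gripper's body presses on something with over 40 N, if the wrist force passes 120 N, or if a joint passes its speed limit or range.

ROBOT

A 6-joint arm with a two-finger parallel gripper is mounted at the origin on the work surface. World frame = base frame: x ahead of the robot, y to its left, z up, the work surface at z = 0. Lengths are in mm, angles in rad, forces in N, time in s.
With the tool pointing down it reaches from about 300 to 825 mm from the base axis. Payload 5.4 kg.
Tool frame: the origin (TCP) lies midway between the tips of the shut fingers; the grasp point (between the pads) lies 19 mm behind it (manip.pinch_z is the distance from the TCP to the grasp point, in mm); z points along the fingers, y is the line along which they close (so a half turn about z gives the same grasp; the last joint's range is limited). The gripper opens to 92 mm and grips with 3 to 60 N. Pads are 20 mm wide; open, the fingers measure 128 mm over their backs; the gripper's body (75 mm by 189 mm) begins 69 mm behind the grasp point.
Start: joints at [1.059, 0.158, 1.597, -0, 1.386, -0.21], TCP at [170.923, 548.991, 214.601] pointing down, gripper open.
Joint ranges: [-2.91, 2.91], [-0.94, 2.29], [0.18, 2.7], [-1.29, 4.43], [0.17, 2.64], [-3, 3]. Speed limits (rad/s): [2.57, 2.57, 3.14, 3.14, 3.14, 3.14].

INTERFACE

Orientations are given as [roll, pitch, yaw] about the fixed x, y, z axes, in that order (R = Rz(yaw) Ry(pitch) Rx(roll)).
In Python, from station import manip gives the robot as it stands.
- The arm moves only by the tool jog_arm, called after "Request:" as name(argument=value, ...) on one line, values as JSON. Schema: {"type":"object","properties":{"offsets":{"type":"string"},"aperture":{"type":"number"},"only":{"type":"string"},"quiet":{"type":"boolean"},"lines":{"type":"string"}},"required":["offsets"],"additionalProperties":false}. offsets is a string of 1 to 10 rows, one to a line, with the numbers parted by commas; each row has 6 numbers: dx, dy, dz in shares of the most that a row can go, 1 being 62.5 mm, then a rotation vector rx, ry, rz in rad; each row shifts and turns the commanded pose from where the row before left it, along the tool's axes as they then stand; what a row does not reach is not made up. A row lasts 1/8 s, in which the tool goes at most 62.5 mm and 0.188 rad, less where a joint would pass 70% of its speed; a pose out of reach is approached as far as the arm can. aperture is the finger opening in mm, set as the call begins (left out keeps the last). The fingers move at their own pace and stop on an object; the grip force is fixed at half the most. Time passes only in rows, so rows that do not move let the fingers close. The tool returns the time, the measured TCP pose, the force, the opening and the grip force at its end. only (a regular expression) keeps the lines of the reply that match it, lines (a string "A,B") keeps lines A to B, and quiet returns only ok. Input that does not fit is refused with a message, and nothing moves.
- manip.observe(): the state, without advancing time (a new reading comes with each control period).
- manip.capture(name): name is "scene" or "side" or "wrist"; returns the picture (384x512x3 uint8, red, green, blue); there is no depth.
- manip.camera_model(name): a dict with "vertical_fov" (degrees; the focal length in pixels is half the picture's height over the tangent of half this angle, whatever the lens; pixels are square), "cx", "cy" (the principal point, pixels), "xyz" and "rotation" of the camera in the world. Camera axes: x right, y up, looking along -z (the intrinsics and any distortion apply to the point x, -y, -z); pixel columns grow to the right and rows downward; lengths in mm; the calibration is good to about 2 mm. A picture is of the moment at which its call begins: read the wrist's pose just before it. camera_model takes no time and is no camera call; for the wrist camera it gives the pose at the moment of the call.
- manip.close_job(): hands the job in; it is judged then, once.
The state is a dict: "time_s": time; "joints": joint angles; "joint_vel": joint speeds; "effort": joint torques, N m; "position": TCP position; "orientation": TCP orientation; "wrist_force": force on the tool from outside, world axes, zero at the start; "torque": the same for the moment, N m; "opening": finger opening in mm; "gripper_force": force on a finger pad.
Only numpy, scipy, OpenCV 4.12 (cv2) and the standard library are available. Lean on these libraries where they do the work, as an engineer would, in place of code of your own. Each camera call takes 0.05 s, during which the arm holds its last target. There are 200 camera calls.

## Working session

There is one attempt and no reset: what is moved stays moved. The work goes in short steps, Python scripts to look and compute and a tool call to move; the robot and the scene stay as the last step left them, time stands still between calls to the robot, and variables do not carry over. Pictures are saved under pics/ and viewed, at most 10 in all, crops included, and the job is handed in when it is done.

```bash
ls; mkdir -p pics; python3 - <<'E'
from station import manip
import cv2
o=manip.observe();print(o)
for n in("scene","side","wrist"):
    m=manip.camera_model(n);print(n,m)
    cv2.imwrite(f"pics/{n}0.png",manip.capture(n)[:,:,::-1])
E
```

```text
pics
station.py
{'time_s': 0.0, 'joints': array([ 1.05889408e+00,  1.59027030e-01,  1.59819368e+00, -1.38893843e-05,
        1.38619593e+00, -2.10082273e-01]), 'joint_vel': array([0.00175879, 0.00113046, 0.00037688, 0.00044387, 0.0008657 ,
       0.00062093]), 'effort': array([-1.22761343e-03, -3.85594225e+01, -3.22096145e+01,  6.97688176e-02,
        3.83637333e-02, -1.36872141e-04]), 'position': array([170.63267438, 548.45971769, 213.65059751]), 'orientation': array([-3.13980592e+00, -3.67026133e-04,  2.83977492e+00]), 'wrist_force': array([-0.65483223,  0.93198936,  1.27333511]), 'torque': array([ 0.04292155, -0.02756309, -0.03138239]), 'gripper_force': 0.0, 'opening': 91.77399666958216}
scene {'vertical_fov': 49.488419488455136, 'cx': 254.1970336601353, 'cy': 190.45507992422543, 'xyz': array([1214.88072107,  804.88276237,  926.9400918 ]), 'rotation': array([0.8987533 , 0.02004507, 2.45841614])}
side {'vertical_fov': 52.20457207705309, 'cx': 255.83373879660226, 'cy': 191.864542805594, 'xyz': array([-103.93211077, -809.54838336,  751.4136208 ]), 'rotation': array([ 0.99636809, -0.01501112, -0.69863085])}
wrist {'vertical_fov': 70.9207583909324, 'cx': 256.6754534467779, 'cy': 194.45444149735204, 'xyz': array([ 91.40272095, 573.54838654, 384.9824743 ]), 'rotation': array([-0.29256751,  0.00144449,  1.26875779])}
```

```bash
python3 - <<'E'
import cv2,numpy as np
a=[cv2.imread(f"pics/{n}0.png") for n in("scene","side","wrist")]
cv2.imwrite("pics/a.png",cv2.resize(np.vstack(a[:2]),None,fx=1,fy=.78) if 0 else np.hstack([cv2.resize(x,(400,300)) for x in a[:2]]))
E
```

```text
(no output)
```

View pics/scene0.png

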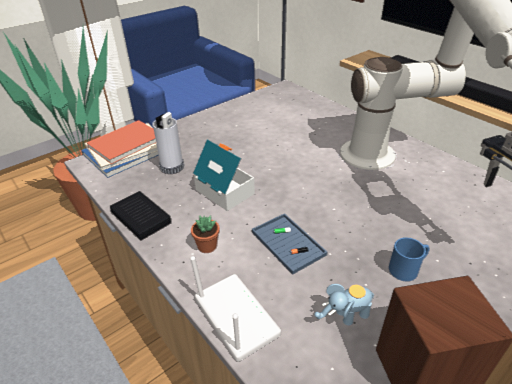

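View pics/side0.png

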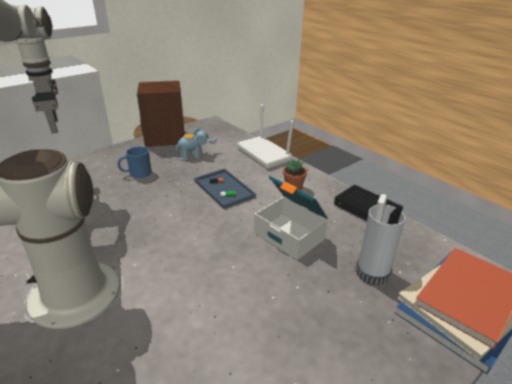

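View pics/wrist0.png

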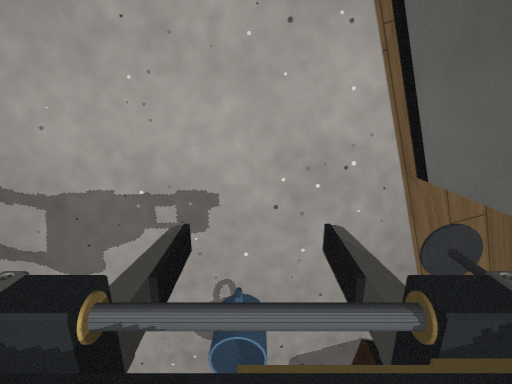

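Scene view: keeper at (225,180) with the lid half open, tray at (289,243), green cell (283,231), copper cell (299,250). Side view: keeper at (290,225), orange clip (290,188), green cell (228,194). The wrist view shows only the mug, at (238,340). I'll triangulate these coarsely next.

```bash
cat > h.py <<'E'
import cv2,numpy as np
from scipy.spatial.transform import Rotation as R
from station import manip
def cam(n): 
    m=manip.camera_model(n); m['R']=R.from_euler('xyz',m['rotation']).as_matrix(); m['f']=192/np.tan(np.radians(m['vertical_fov']/2)); return m
def ray(m,p):
    d=np.array([(p[0]-m['cx'])/m['f'],-(p[1]-m['cy'])/m['f'],-1.]); d=m['R']@d
    return m['xyz'],d/np.linalg.norm(d)
def plane(m,p,z): o,d=ray(m,p); return o+d*(z-o[2])/d[2]
def tri(obs):
    A=np.zeros((3,3));b=np.zeros(3);L=[ray(m,p) for m,p in obs]
    for o,d in L: P=np.eye(3)-np.outer(d,d);A+=P;b+=P@o
    x=np.linalg.solve(A,b); return x,max(np.linalg.norm((np.eye(3)-np.outer(d,d))@(x-o)) for o,d in L)
def proj(m,X): c=m['R'].T@(np.asarray(X,float)-m['xyz']); return np.array([m['cx']-m['f']*c[0]/c[2],m['cy']+m['f']*c[1]/c[2]])
def mask(im,lo,hi):
    return cv2.inRange(cv2.cvtColor(im,cv2.COLOR_RGB2HSV),np.array(lo),np.array(hi))
def blobs(mk,amin=8):
    n,l,s,c=cv2.connectedComponentsWithStats(mk); return [(c[i].round(1),s[i].tolist()) for i in range(1,n) if s[i,4]>=amin]
GREEN=([45,150,80],[75,255,255]);ORANGE=([5,170,120],[18,255,255]);TEAL=([85,120,40],[97,255,200])
def grab(n): m=cam(n); return m,manip.capture(n)
E
python3 - <<'E'
from h import *
for n in("scene","side"):
    im=cv2.imread(f"pics/{n}0.png")[:,:,::-1].copy();m=cam(n)
    for k in("GREEN","ORANGE","TEAL"):print(n,k,[b for b in blobs(mask(im,*globals()[k]))])
a,b=cam("scene"),cam("side")
print(tri([(a,(284,230)),(b,(230,194))]))
for p in[(252,237),(287,215),(327,247),(290,271)]:print("traysc",plane(a,p,16).round())
for p in[(195,182),(220,170),(255,205),(225,172)]:print(p)
for nm,q in dict(frontL=(255,222),frontR=(293,256),backR=(326,236)).items():print(nm,plane(b,q,0).round())
E
```

```text
scene GREEN [(array([279.3, 230.2]), [275, 228, 10, 5, 36])]
scene ORANGE [(array([224.2, 146.7]), [220, 144, 11, 6, 32])]
scene TEAL [(array([216.1, 166.5]), [194, 140, 46, 54, 1289])]
side GREEN [(array([230.3, 193. ]), [227, 192, 8, 3, 23])]
side ORANGE [(array([288.5, 187.3]), [281, 182, 16, 12, 115])]
side TEAL [(array([276.8, 181.4]), [273, 179, 8, 5, 12]), (array([305.2, 196. ]), [297, 192, 17, 9, 48])]
(array([560.31491527, 111.5351094 ,   8.77493748]), np.float64(5.695861199515742))
traysc [657.  79.  16.]
traysc [506.  75.  16.]
traysc [512. 257.  16.]
traysc [660. 254.  16.]
(195, 182)
(220, 170)
(255, 205)
(225, 172)
frontL [537. -60.   0.]
frontR [ 519. -248.    0.]
backR [ 659. -248.    0.]
```

```bash
python3 - <<'E'
import cv2,numpy as np
a=cv2.imread("pics/scene0.png")[130:215,180:270];b=cv2.imread("pics/side0.png")[165:265,240:340]
cv2.imwrite("pics/crop1.png",np.hstack([cv2.resize(a,(400,400*85//90),interpolation=2),cv2.resize(b,(377,377),interpolation=2)]))
E
```

```text
(no output)
```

View pics/crop1.png

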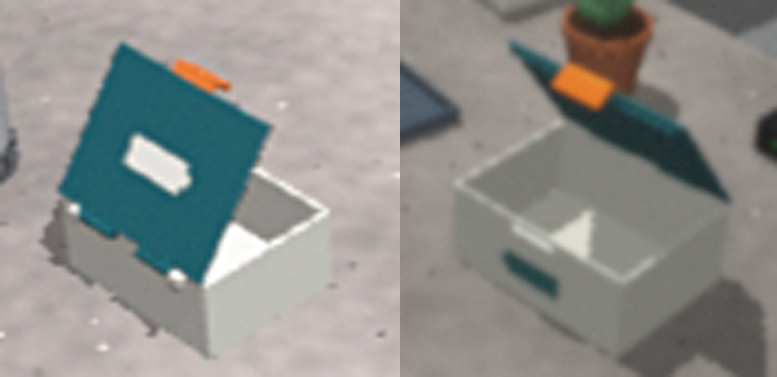

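The crop shows the keeper with its lid half open, its teal front facing the robot and its hinge on the far side. The clip is at scene (224,146) and side (288,187). I'll sanity-check the calibration, since the tray came out 150x180 rather than 130x210.

```bash
python3 - <<'E'
from h import *
for n in("scene","side"):
    m=cam(n)
    print(n,proj(m,[0,0,0]),proj(m,[170,549,214]))
    im=cv2.imread(f"pics/{n}0.png")[:,:,::-1].copy()
    mk=mask(im,[100,60,30],[118,180,120])
    for c in cv2.findContours(mk,0,2)[0]:
        if cv2.contourArea(c)>300:
            print([cv2.boundingRect(c)]); 
            q=cv2.approxPolyDP(c,6,True)[:,0]; print(q.tolist(),[plane(m,p,16).round()[:2].tolist() for p in q] if len(q)<7 else '')
E
```

```text
scene [367.77348312 153.39645211] [503.67115904 195.50277442]
[(389, 247, 23, 33)]
[[394, 247], [389, 269], [404, 279], [411, 260]] [[361.0, 385.0], [442.0, 428.0], [440.0, 476.0], [366.0, 448.0]]
[(252, 215, 74, 58)]
[[254, 228], [291, 272], [325, 254], [285, 215]] [[627.0, 52.0], [660.0, 258.0], [537.0, 273.0], [511.0, 70.0]]
[(128, 85, 39, 41)]
[[128, 87], [134, 119], [151, 125], [166, 111], [163, 92], [146, 98]] [[459.0, -1188.0], [592.0, -853.0], [559.0, -752.0], [443.0, -824.0], [352.0, -1014.0], [449.0, -1010.0]]
[(121, 6, 133, 86)]
[[121, 20], [131, 68], [149, 79], [200, 65], [214, 83], [253, 90], [252, 59], [219, 44], [205, 49], [215, 42], [198, 35], [194, 9]] 
side [ 75.1726972  292.53229327] [ 54.46203805 126.47215659]
[(201, 173, 50, 31)]
[[201, 181], [223, 203], [250, 194], [226, 173], [218, 175], [226, 180], [221, 185]] 
[(118, 147, 33, 31)]
[[131, 148], [119, 167], [147, 175], [147, 148]] [[447.0, 632.0], [342.0, 511.0], [397.0, 391.0], [499.0, 591.0]]
```

The manual's scale: shifts go in shares of 62.5 mm. Converting my numbers, -48 mm is -0.768, -38 mm is -0.608.

Request:
jog_arm(offsets="-0.768,-0.608,-0.1056,0,0,0\n-0.768,-0.608,-0.1056,0,0,0\n-0.768,-0.608,-0.1056,0,0,0\n-0.768,-0.608,-0.1056,0,0,0\n-0.768,-0.608,-0.1056,0,0,0\n-0.768,-0.608,-0.1056,0,0,0\n-0.768,-0.608,-0.1056,0,0,0\n-0.768,-0.608,-0.1056,0,0,0\n-0.768,-0.608,-0.1056,0,0,0\n-0.768,-0.608,-0.1056,0,0,0")

```text
time_s: 1.4
position: [517.0, 41.6, 280.6]
orientation: [3.141, -0.0, 2.839]
wrist_force: [1.1, 0.3, 0.2]
opening: 92.1
gripper_force: 0.0
```

Request:
jog_arm(offsets="0,0,0,0,0,-0.15\n0,0,0,0,0,-0.15\n0,0,0,0,0,0\n0,0,0,0,0,0")

```text
time_s: 1.9
position: [516.1, 43.7, 280.4]
orientation: [3.142, -0.0, 3.138]
wrist_force: [-0.0, 1.1, -0.2]
opening: 91.7
gripper_force: 0.0
```

```bash
python3 - <<'E'
from h import *
m,im=grab("wrist");np.savez("w1.npz",m=m,im=im)
cv2.imwrite("pics/w1.png",im[:,:,::-1]);print(manip.observe()['position'],m['xyz'],m['rotation'])
E
```

```text
[516.12753806  43.692343   280.50853791] [433.06971553  44.37018893 451.69295922] [-2.92706396e-01 -4.72304350e-04  1.56657406e+00]
```

View pics/w1.png

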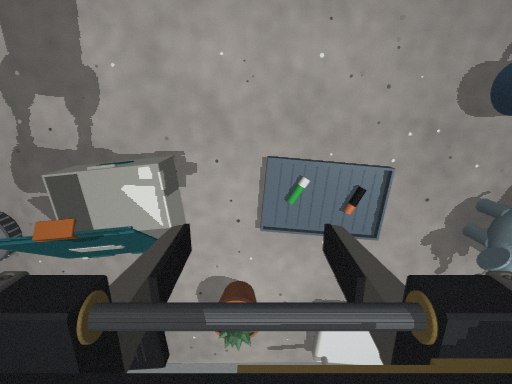

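Wrist view: green cell at (298,190) with the plus end at (291,203), copper at (355,199), tray centre (327,198), keeper at left with its rim front near (45,176) to (180,155), and the lid edge-on at y≈240. I'll take a second view from further right for triangulation.

Scaled: -46 mm is -0.736, 12 mm is 0.192.

Request:
jog_arm(offsets="0.192,-0.736,0,0,0,0\n0.192,-0.736,0,0,0,0\n0.192,-0.736,0,0,0,0\n0,0,0,0,0,0\n0,0,0,0,0,0", aperture=36)

```text
time_s: 2.58
position: [480.1, -93.9, 280.6]
orientation: [3.141, 0.0, 3.139]
wrist_force: [0.4, 0.4, 0.3]
opening: 44.0
gripper_force: 0.0
```

```bash
python3 - <<'E'
from h import *
m,im=grab("wrist");np.savez("w2.npz",m=m,im=im)
cv2.imwrite("pics/w2.png",im[:,:,::-1]);print(manip.observe()['position'],m['xyz'],m['rotation'])
obs={}
for k in(1,2):
    z=np.load(f"w{k}.npz",allow_pickle=True);m=z['m'].item();im=z['im']
    g=mask(im,*GREEN);b=max(blobs(g),key=lambda t:t[1][4]);print(k,'green',b)
    x,y=b[0].astype(int);w=np.zeros_like(g);w[y-22:y+22,x-26:x+26]=1
    hsv=cv2.cvtColor(im,cv2.COLOR_RGB2HSV)
    cell=(((hsv[...,2]>190)&(hsv[...,1]<60)&(w>0))|((g>0)&(w>0))).astype(np.uint8)
    c=max(cv2.findContours(cell,0,1)[0],key=cv2.contourArea);r=cv2.minAreaRect(c);print(r)
    bp=cv2.boxPoints(r);s=sorted([tuple(p) for p in bp],key=lambda p:np.dot(np.array(p)-r[0],b[0]-np.array(r[0])))
    wh=np.mean(s[:2],0);gr=np.mean(s[2:],0);obs[k]=(m,np.array(r[0]),wh,gr)
    P=[plane(m,p,12) for p in(wh,gr)];d=P[1]-P[0];print('ends',P[0].round(1),P[1].round(1),np.linalg.norm(d),np.arctan2(d[1],d[0]))
    o=mask(im,*ORANGE);print('or',blobs(o,20))
    t=mask(im,[100,50,30],[115,190,140]);c=max(cv2.findContours(t,0,2)[0],key=lambda c:cv2.contourArea(c) if 150<cv2.boundingRect(c)[0]<480 else 0)
    q=cv2.approxPolyDP(cv2.convexHull(c),6,True)[:,0];print('tray',q.tolist())
for i in(1,2,3):print(tri([(obs[1][0],obs[1][i]),(obs[2][0],obs[2][i])]))
E
```

```text
[480.21340919 -93.53361485 280.62586502] [396.98571887 -93.40616634 451.84836643] [-2.93210825e-01 -8.90028944e-04  1.56798153e+00]
1 green (array([295.1, 194.3]), [287, 185, 17, 19, 145])
((297.810791015625, 190.36483764648438), (7.55609655380249, 28.713163375854492), 35.53767776489258)
ends [538.4 127.   12. ] [579.4 100.3  12. ] 48.98510521085891 -0.5757350568645591
or [(array([ 53.3, 229.2]), [32, 219, 42, 21, 687])]
tray [[268, 157], [393, 168], [377, 239], [262, 230]]
2 green (array([373.6, 213.5]), [365, 205, 18, 18, 148])
((376.7070617675781, 209.6682586669922), (7.567110538482666, 29.249794006347656), 39.09385681152344)
ends [537.4 128.   12. ] [579.1 101.2  12. ] 49.599240818707294 -0.5694793283096861
or [(array([173.9, 257.6]), [164, 249, 26, 20, 350])]
tray [[348, 177], [473, 190], [450, 257], [338, 248]]
(array([557.49125388, 113.49523223,  14.53911645]), np.float64(0.41716669493838476))
(array([537.19075583, 126.63584066,  14.43943167]), np.float64(0.5866955654101979))
(array([578.32332777, 100.02076029,  14.61640079]), np.float64(0.24813896487275697))
```

View pics/w2.png

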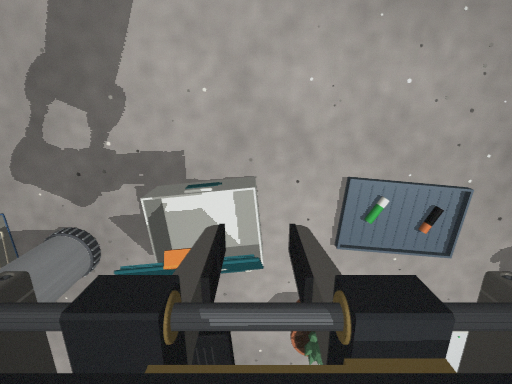

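Second wrist view: tub rim front corners near (141,198) and (258,190), clip at (174,257), lid edge-on at y≈266, green cell at (376,210), caddy at lower left. I'll locate the tub rim corners and the clip across the views.

```bash
python3 - <<'E'
from h import *
z=np.load("w2.npz",allow_pickle=True);m2=z['m'].item();im2=z['im']
z=np.load("w1.npz",allow_pickle=True);m1=z['m'].item();im1=z['im']
sd=cam("side");sc=cam("scene")
A=plane(m2,(141,198),72);B=plane(m2,(258,190),72);C=plane(m2,(262,266),72)
print(A,B,C,np.linalg.norm(A-B),B-A)
# rim corners from side crop (scale 3.77, origin 240,165; crop starts at x=400)
s=lambda x,y:(240+(x-400)/3.77,165+y/3.77)
fl,fr=s(459,183),s(622,281)
print('front +y',tri([(m2,(258,190)),(sd,fl)]),'front -y',tri([(m2,(141,198)),(sd,fr)]))
for k,m,im in((1,m1,im1),(2,m2,im2)):
    print(blobs(mask(im,*TEAL),30))
co=lambda x,y:(180+x/4.444,130+y/4.447)
# scene back corner +y rim & front +y corner
print('front +y',tri([(sc,co(327,211)),(m2,(258,190))]), 'hinge +y',plane(sc,co(207,283),72),plane(sd,s(728,203),72))
print('base front+y? ',plane(sc,co(330,272),0),'base back +y',plane(sc,co(212,355),0),'base front -y',plane(sd,s(608,355),0))
print('orange',tri([(sc,(224.2,146.7)),(sd,(288.5,187.3)),(m1,(53.3,229.2))]),tri([(sd,(288.5,187.3)),(m1,(53.3,229.2))]))
print('lid +y tip',tri([(sd,s(512,45)),(sc,co(270,127))]),'lid -y tip',tri([(sd,s(685,125)),(sc,co(123,43))]))
v=cv2.resize(im2[165:290,100:300],None,fx=4,fy=4,interpolation=2);cv2.imwrite("pics/c2.png",v[:,:,::-1])
E
```

```text
[ 516.6114521  -264.28098499   72.        ] [504.85847255 -91.43176389  72.        ] [631.28232863 -85.20736312  72.        ] 173.2483355298086 [-1.17529795e+01  1.72849221e+02  5.68434189e-14]
front +y (array([508.96969352, -92.29765465,  63.42405702]), np.float64(1.8524741515800098)) front -y (array([ 517.51162529, -265.03047354,   71.23709381]), np.float64(0.6952256347954171))
[(array([ 84., 243.]), [0, 227, 157, 31, 2663])]
[(array([202.8, 184.7]), [187, 183, 33, 5, 70]), (array([240.5, 263.2]), [221, 255, 42, 18, 537]), (array([144.2, 269.7]), [115, 263, 60, 12, 503])]
front +y (array([506.06248314, -93.00465716,  73.43028217]), np.float64(2.203797121127403)) hinge +y [628.91589441 -85.39033054  72.        ] [ 647.55484644 -251.3751704    72.        ]
base front+y?  [ 496.06461573 -107.35783577    0.        ] base back +y [ 6.28244249e+02 -8.73374260e+01 -1.13686838e-13] base front -y [ 514.65209578 -261.62751652    0.        ]
orange (array([ 556.72993734, -179.65067955,  178.74133609]), np.float64(4.144710692661685)) (array([ 553.75001226, -178.31292986,  180.7774361 ]), np.float64(0.3824761121434446))
lid +y tip (array([558.27257039, -95.59638596, 173.80581388]), np.float64(0.8360536879859409)) lid -y tip (array([ 576.3897118 , -257.4308935 ,  177.01159392]), np.float64(0.758496265692296))
```

View pics/c2.png

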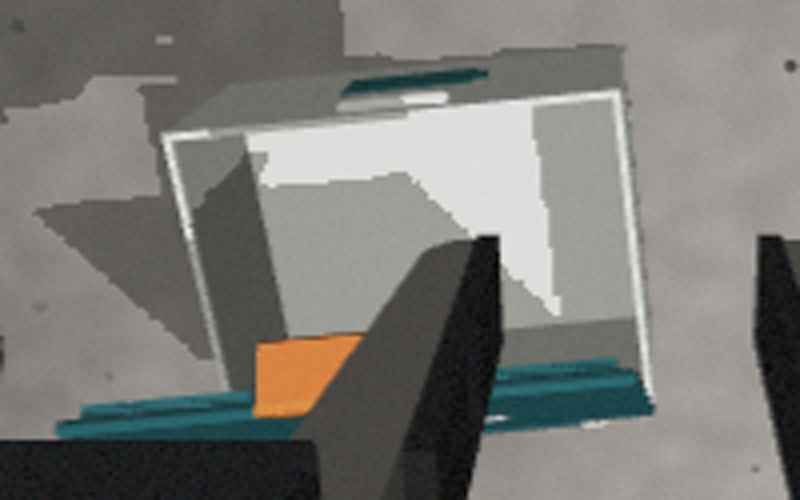

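Crop: rim front corners at (140.6,198.8) and (255,187.6), +y side rim running to (263,266). That gives a keeper centre of about (573.5,-174), yaw 0.094, with the lid at its stop (edge z≈175). The green cell is at (558.5,114), axis azimuth -0.572. I'll grasp it vertically 10 mm toward its white end, then tilt the tool to get under the lid.

Request:
jog_arm(offsets="-0.28,0.8512,0.4,0,0,0\n-0.28,0.8512,0.4,0,0,0\n-0.28,0.8512,0.4,0,0,0\n-0.28,0.8512,0.4,0,0,0\n0,0,0.48,0,0,0.142\n0,0,0.48,0,0,0.142\n0,0,0.48,0,0,0.142\n0,0,0.48,0,0,0.142\n0,0,0,0,0,0\n0,0,0,0,0,0", aperture=36)

```text
time_s: 3.88
position: [551.2, 119.0, 61.8]
orientation: [3.141, 0.001, 2.575]
wrist_force: [-0.5, 0.3, 0.3]
opening: 36.0
gripper_force: 0.0
```

```bash
python3 - <<'E'
from h import *
m,im=grab("wrist");o=manip.observe();print(o['position'],o['orientation'])
g=mask(im,*GREEN);print(blobs(g,20))
cv2.imwrite("pics/w3.png",im[:,:,::-1])
hsv=cv2.cvtColor(im,cv2.COLOR_RGB2HSV)
for p in [(537.5,127.5,11.3),(579.3,100.8,11.3)]:print(proj(m,p))
b=max(blobs(g,20),key=lambda t:t[1][4])[0];print('green centroid',plane(m,b,15))
E
```

```text
[551.62296957 118.83665472  62.30583757] [3.14004853e+00 2.37814332e-03 2.57446861e+00]
[(array([256.1, 232.1]), [249, 214, 15, 37, 519])]
[256.67994871 194.62807032]
[256.58407148 246.62933507]
green centroid [565.42071319 109.12430007  15.        ]
```

View pics/w3.png

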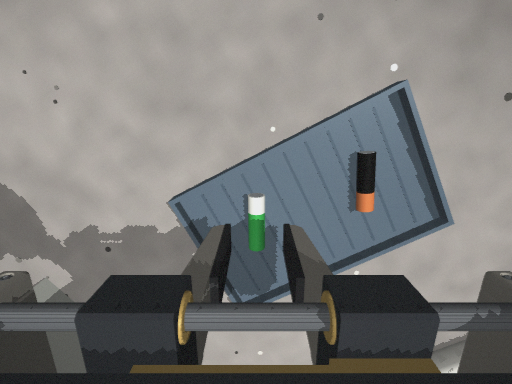

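The cell, from (257,194) to (256,250), sits centred between the fingers and parallel to them. Now I'll descend, close and lift.

Scaled: 25 mm is 0.4, 20 mm is 0.32.

Request:
jog_arm(offsets="0,0,0.4,0,0,0\n0,0,0.32,0,0,0\n0,0,0.16,0,0,0\n0,0,0,0,0,0\n0,0,0,0,0,0")

```text
time_s: 4.55
position: [551.5, 118.3, 6.8]
orientation: [3.14, 0.002, 2.572]
wrist_force: [-0.1, -0.1, 0.3]
opening: 36.0
gripper_force: 0.0
```

Request:
jog_arm(offsets="0,0,0,0,0,0\n0,0,0,0,0,0\n0,0,0,0,0,0\n0,0,0,0,0,0", aperture=5)

```text
time_s: 5.05
position: [550.7, 118.2, 5.9]
orientation: [3.141, 0.0, 2.572]
wrist_force: [-0.3, -0.2, 1.6]
opening: 13.5
gripper_force: 30.0
```

Scaled: -46 mm is -0.736.

Request:
jog_arm(offsets="0,0,-0.736,0,0,0\n0,0,-0.736,0,0,0\n0,0,-0.736,0,0,0\n0,0,-0.736,0,0,0\n0,0,-0.736,0,0,-0.166\n0,0,0,0,0,-0.166\n0,0,0,0,0,-0.166\n0,0,0,0,0,-0.166\n0,0,0,0,0,0")

```text
time_s: 6.18
position: [550.2, 118.2, 235.3]
orientation: [3.142, -0.001, -3.049]
wrist_force: [-0.5, 0.5, -0.4]
opening: 13.8
gripper_force: 30.0
```

```bash
python3 - <<'E'
from h import *
m,im=grab("wrist");g=mask(im,*GREEN);print(blobs(g,20),manip.observe()['opening'])
c=np.array([573.5,-174]);ps=.094
for x,z in((-95,200),(-30,100),(-30,85),(-8,14)):
    print(c+x*np.array([np.cos(ps),np.sin(ps)]),z)
E
```

```text
[(array([256.4, 267.3]), [247, 245, 20, 46, 809])] 13.559006080472937
[ 478.91940104 -182.9168549 ] 200
[ 543.63244244 -176.81584891] 100
[ 543.63244244 -176.81584891] 85
[ 565.53531798 -174.75089304] 14
```

Scaled: -48.8 mm is -0.7808, 16.5 mm is 0.264.

Request:
jog_arm(offsets="0.264,-0.7808,0.096,0,0,0\n0.264,-0.7808,0.096,0,0,0\n0.264,-0.7808,0.096,0,0,0\n0.264,-0.7808,0.096,0,0,0\n0.264,-0.7808,0.096,0,0,0\n0.264,-0.7808,0.096,0,0,0\n0,0,0,0,-0.167,0\n0,0,0,0,-0.167,0\n0,0,0,0,-0.167,0\n0,0,0,0,0,0")

```text
time_s: 7.48
position: [476.7, -181.9, 197.0]
orientation: [3.136, 0.497, -3.056]
wrist_force: [0.2, -1.1, -0.2]
opening: 14.0
gripper_force: 30.0
```

```bash
cat >> h.py <<'E'
C=np.array([573.5,-174,0]);BR=R.from_euler('z',.094).as_matrix()
def to(x,z,y=0):
    o=manip.observe();T=R.from_euler('xyz',o['orientation']).as_matrix()
    print('box pos',(BR.T@(o['position']-C)).round(1),'toolz box',(BR.T@T[:,2]).round(3),'move',(T.T@(C+BR@np.array([x,y,z])-o['position'])).round(1),'op',o['opening'],o['wrist_force'].round(1))
E
python3 - <<'E'
from h import *
to(-30,100);to(-95,100)
E
```

```text
box pos [-97.1   1.2 197. ] toolz box [ 0.477  0.002 -0.879] move [-12.7  -1.3 117.2] op 13.968214562029651 [ 0.2 -1.1 -0.2]
box pos [-97.1   1.2 197. ] toolz box [ 0.477  0.002 -0.879] move [44.4 -1.6 86.2] op 13.968214562029651 [ 0.2 -1.1 -0.2]
```

Scaled: 39 mm is 0.624, -4.7 mm is -0.0752.

Request:
jog_arm(offsets="-0.064,-0.008,0.624,0,0,0\n-0.064,-0.008,0.624,0,0,0\n-0.0752,-0.008,0.624,0,0,0\n0,0,0,0,0,0\n0,0,0,0,0,0")

```text
time_s: 8.1
position: [547.7, -178.1, 104.6]
orientation: [-3.14, 0.501, -3.046]
wrist_force: [-0.4, 0.2, -0.4]
opening: 13.5
gripper_force: 30.0
```

```bash
python3 - <<'E'
from h import *
to(-30,80);to(-8,14)
a,b=[manip.capture(n) for n in("side","scene")]
v=np.hstack([cv2.resize(a[100:280,210:370],(400,450),interpolation=2),cv2.resize(b[90:230,150:275],(400,450),interpolation=2)])
cv2.imwrite("pics/c4.png",v[:,:,::-1])
E
```

```text
box pos [-26.   -1.7 104.6] toolz box [ 0.481 -0.001 -0.877] move [15.3  1.7 19.7] op 13.494711274097881 [-0.4  0.2 -0.4]
box pos [-26.   -1.7 104.6] toolz box [ 0.481 -0.001 -0.877] move [27.7  1.7 88.1] op 13.494711274097881 [-0.4  0.2 -0.4]
```

View pics/c4.png

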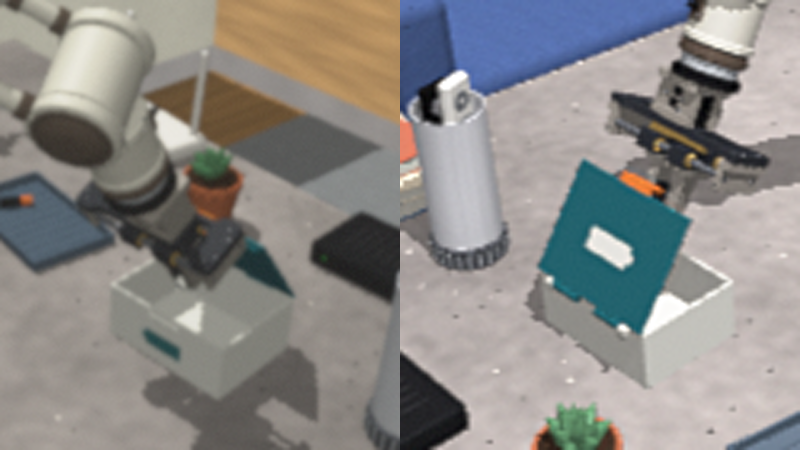

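Both views show the tilted gripper over the tub's mouth, just clear of the lid and clip, with the copper cell still in the tray. Lowering in small steps.

Scaled: 20 mm is 0.32, 4 mm is 0.064.

Request:
jog_arm(offsets="0.12,0.0128,0.16,0,0,0\n0.12,0.0128,0.16,0,0,0\n0.064,0,0.32,0,0,0\n0.064,0,0.32,0,0,0\n0,0,0,0,0,0")

```text
time_s: 8.82
position: [553.5, -174.1, 37.1]
orientation: [3.138, 0.498, -3.049]
wrist_force: [0.7, -0.2, -0.8]
opening: 13.8
gripper_force: 30.0
```

```bash
python3 - <<'E'
from h import *
to(-8,20);to(-8,14)
E
```

```text
box pos [-20.    1.8  37.1] toolz box [ 0.477  0.003 -0.879] move [-2.4 -1.8 20.7] op 13.812820906683198 [ 0.7 -0.2 -0.8]
box pos [-20.    1.8  37.1] toolz box [ 0.477  0.003 -0.879] move [ 0.5 -1.8 26. ] op 13.812820906683198 [ 0.7 -0.2 -0.8]
```

Scaled: 10 mm is 0.16, 8 mm is 0.128.

Request:
jog_arm(offsets="0,-0.016,0.16,0,0,0\n0,0,0.128,0,0,0\n0,0,0.064,0,0,0\n0,0,0.048,0,0,0\n0,0,0,0,0,0\n0,0,0,0,0,0")

```text
time_s: 9.57
position: [567.2, -175.3, 17.7]
orientation: [-3.141, 0.501, -3.047]
wrist_force: [0.3, 0.5, 0.2]
opening: 13.8
gripper_force: 30.0
```

Request:
jog_arm(offsets="0.016,0,0.032,0,0,0\n0.016,0,0.032,0,0,0\n0,0,0,0,0,0\n0,0,0,0,0,0")

```text
time_s: 10.07
position: [567.2, -175.2, 13.0]
orientation: [-3.142, 0.501, -3.047]
wrist_force: [-0.3, -0.3, -0.0]
opening: 13.6
gripper_force: 30.0
```

```bash
python3 - <<'E'
from h import *
to(-8,14)
E
```

```text
box pos [-6.3 -0.6 13. ] toolz box [ 0.48   0.    -0.877] move [ 1.   0.6 -1.7] op 13.597164775360106 [-0.3 -0.3 -0. ]
```

Request:
jog_arm(offsets="0,0,0,0,0,0\n0,0,0,0,0,0\n0,0,0,0,0,0\n0,0,0,0,0,0\n0,0,0,0,0,0\n0,0,0,0,0,0", aperture=36)

```text
time_s: 10.82
position: [567.3, -175.2, 13.1]
orientation: [-3.142, 0.501, -3.047]
wrist_force: [0.2, -0.4, 0.6]
opening: 36.0
gripper_force: 0.0
```

Request:
jog_arm(offsets="0,0,-0.24,0,0,0\n-0.032,0,-0.24,0,0,0\n-0.096,0,-0.32,0,0,0\n-0.096,0,-0.32,0,0,0\n0,0,-0.32,0,0,0\n0,0,-0.64,0,0,0\n0,0,-0.64,0,0,0\n0,0,-0.64,0,0,0\n0,0,0,0,0,0")

```text
time_s: 11.95
position: [479.8, -185.3, 207.3]
orientation: [-3.135, 0.505, -3.046]
wrist_force: [0.1, -0.4, -0.7]
opening: 36.0
gripper_force: 0.0
```

```bash
python3 - <<'E'
from h import *
to(-30,80)
a,b=[manip.capture(n) for n in("side","wrist")]
print(blobs(mask(a,*GREEN),5),blobs(mask(b,*GREEN),5))
v=np.hstack([cv2.resize(a[150:270,230:350],(384,384),interpolation=2),cv2.resize(b,(400,300))[:, :]] if 0 else [cv2.resize(a[150:270,230:350],(300,300),interpolation=2),cv2.resize(b,(400,300))])
cv2.imwrite("pics/c5.png",v[:,:,::-1])
E
```

```text
box pos [-94.4  -2.4 207.3] toolz box [ 0.484 -0.005 -0.875] move [  5.2   3.2 142.6] op 35.98682006488764 [ 0.1 -0.4 -0.7]
[(array([292.8, 230.2]), [291, 229, 5, 4, 10])] [(array([257.4, 172.6]), [254, 165, 8, 17, 127])]
```

View pics/c5.png

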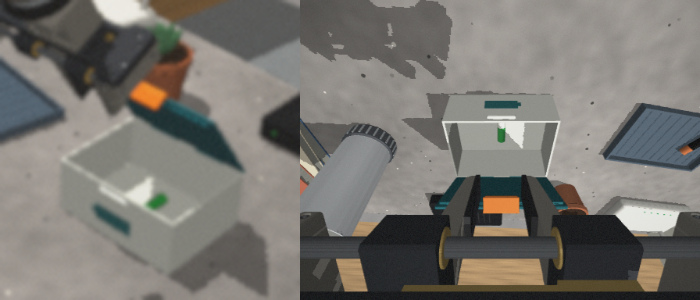

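The side view shows the green cell inside the tub at (156,200) in the crop; the wrist view shows it on the tub floor at (501,133), with the lid still half open. Next I'll straighten the tool, close the fingers and go above the lid's edge.

The manual's scale: shifts go in shares of 62.5 mm. Converting my numbers, -20 mm is -0.32, -54 mm is -0.864.

Request:
jog_arm(offsets="0,0,0,0,0.167,0\n0,0,0,0,0.167,0\n0,0,0,0,0.167,0\n0,0,-0.48,0,0,0\n0,0,-0.32,0,0,0\n-0.864,0.016,0,0,0,0\n-0.864,0.016,0,0,0,0\n0,0,0,0,0,0\n0,0,0,0,0,0", aperture=0)

```text
time_s: 13.18
position: [585.7, -170.7, 251.7]
orientation: [3.14, -0.003, -3.046]
wrist_force: [0.0, -1.1, 0.6]
opening: 0.3
gripper_force: 0.0
```

```bash
python3 - <<'E'
from h import *
to(13,180)
m,w=grab("wrist");s=manip.capture("side");c=manip.capture("scene")
print(blobs(mask(s,*ORANGE),20),blobs(mask(c,*ORANGE),20))
print(tri([(cam("side"),blobs(mask(s,*ORANGE),20)[0][0]),(cam("scene"),blobs(mask(c,*ORANGE),20)[0][0])]))
E
```

```text
box pos [ 12.5   2.1 251.7] toolz box [-0.003  0.002 -1.   ] move [-0.7 -2.3 71.7] op 0.3458322096759227 [ 0.  -1.1  0.6]
[(array([288.3, 187.3]), [281, 182, 16, 12, 111])] [(array([224.7, 146.8]), [219, 144, 13, 6, 36])]
(array([ 558.49882231, -176.87993568,  178.88415315]), np.float64(2.5704093455948125))
```

Clip unmoved. I'll descend onto the lid, then follow its arc.

Scaled: 36 mm is 0.576, 6 mm is 0.096.

Request:
jog_arm(offsets="0,-0.032,0.576,0,0,0\n0,0,0.576,0,0,0\n0,0,0.096,0,0,0\n0.032,0,0.096,0,0,0\n0,0,0,0,0,0", aperture=0)

```text
time_s: 13.95
position: [585.0, -174.0, 171.3]
orientation: [-3.14, 0.002, -3.048]
wrist_force: [0.5, 0.4, -0.1]
opening: 0.3
gripper_force: 0.0
```

Request:
jog_arm(offsets="0.08,0,0.096,0,0,0\n0.08,0,0.096,0,0,0\n0.08,0,0.096,0,0,0\n0.08,0,0.096,0,0,0\n0.08,0,0.112,0,0,0\n0.08,0,0.112,0,0,0\n0.08,0,0.112,0,0,0\n0.064,0,0.112,0,0,0\n0,0,0,0,0,0", aperture=0)

```text
time_s: 15.08
position: [544.9, -176.9, 117.0]
orientation: [3.141, -0.002, -3.048]
wrist_force: [-0.6, -0.7, -0.0]
opening: 0.1
gripper_force: 0.0
```

```bash
python3 - <<'E'
from h import *
to(-37,99)
s=manip.capture("side");c=manip.capture("scene");b=[blobs(mask(i,*ORANGE),10) for i in(s,c)];print(b)
if b[0] and b[1]:
    X=tri([(cam("side"),b[0][0][0]),(cam("scene"),b[1][0][0])]);print(X,BR.T@(X[0]-C))
E
```

```text
box pos [-28.7  -0.2 117. ] toolz box [-0.002  0.001 -1.   ] move [ 8.2  0.2 18. ] op 0.059067473120113394 [-0.6 -0.7 -0. ]
[[(array([275.9, 213. ]), [270, 208, 13, 11, 85])], [(array([236.7, 157. ]), [234, 155, 7, 6, 15])]]
(array([ 510.71861117, -180.70962724,  115.40704612]), np.float64(1.2371881810946783)) [-63.13400138  -0.78724241 115.40704612]
```

Lid is following (clip now at box x −63, z 115). Continuing.

Request:
jog_arm(offsets="0.08,0,0.128,0,0,0\n0.064,0,0.128,0,0,0\n0.064,0,0.112,0,0,0\n0.048,0,0.08,0,0,0\n0.032,0,0.048,0,0,0\n0,0,0,0,0,0", aperture=0)

```text
time_s: 15.92
position: [527.5, -178.9, 86.7]
orientation: [3.141, -0.0, -3.048]
wrist_force: [0.2, 0.4, -0.5]
opening: 0.4
gripper_force: 0.0
```

```bash
python3 - <<'E'
from h import *
to(-47,77)
E
```

```text
box pos [-46.2  -0.5  86.7] toolz box [-0.  0. -1.] move [0.8 0.5 9.7] op 0.3574382545978153 [ 0.2  0.4 -0.5]
```

Request:
jog_arm(offsets="0,0,0.048,0,0,0\n0,0,0.048,0,0,0\n0,0,0.032,0,0,0\n0,0,0,0,0,0\n0,0,0,0,0,0", aperture=0)

```text
time_s: 16.55
position: [527.9, -178.8, 78.8]
orientation: [3.142, 0.0, -3.047]
wrist_force: [0.2, 0.2, -0.4]
opening: 0.4
gripper_force: 0.0
```

Request:
jog_arm(offsets="0,0,0.016,0,0,0\n0,0,0.016,0,0,0\n0,0,0,0,0,0", aperture=0)

```text
time_s: 16.92
position: [527.9, -178.9, 77.4]
orientation: [3.142, 0.0, -3.047]
wrist_force: [-1.4, 0.8, 3.9]
opening: 0.5
gripper_force: 2.2
```

Scaled: 0.5 mm is 0.008.

Request:
jog_arm(offsets="0,0,0.008,0,0,0\n0,0,0.008,0,0,0\n0,0,0,0,0,0", aperture=0)

```text
time_s: 17.3
position: [528.0, -178.9, 77.3]
orientation: [-3.142, -0.0, -3.047]
wrist_force: [-4.7, 2.5, 10.9]
opening: 0.3
gripper_force: 5.4
```

Request:
jog_arm(offsets="0,0,0.008,0,0,0\n0,0,0,0,0,0", aperture=0)

```text
time_s: 17.55
position: [528.0, -178.9, 77.2]
orientation: [3.142, -0.0, -3.047]
wrist_force: [-4.8, 2.9, 14.2]
opening: 0.6
gripper_force: 6.9
```

Request:
jog_arm(offsets="0,0,0.008,0,0,0\n0,0,0.008,0,0,0\n0,0,0,0,0,0", aperture=0)

```text
time_s: 17.92
position: [528.0, -179.0, 77.1]
orientation: [-3.142, -0.0, -3.047]
wrist_force: [-8.2, 3.9, 19.9]
opening: 0.5
gripper_force: 9.8
```

Request:
jog_arm(offsets="0,0,-0.032,0,0,0\n0,0,-0.48,0,0,0\n0,0,-0.8,0,0,0\n0.64,0,-0.8,0,0,0\n0.96,0,0,0,0,0\n0.96,0,0,0,0,0\n0,0,0,0,0,0\n0,0,0,0,0,0", aperture=0)

```text
time_s: 18.92
position: [370.1, -194.2, 205.5]
orientation: [-3.141, 0.001, -3.048]
wrist_force: [0.2, 0.4, 0.5]
opening: 0.6
gripper_force: 0.0
```

```bash
python3 - <<'E'
from h import *
w=grab("wrist");s=grab("side");c=grab("scene");L=[]
for n,(m,i) in zip("wsc",(w,s,c)):
    b=blobs(mask(i,*ORANGE),10);print(n,b)
    for h in(72,77):print(h,[(BR.T@(plane(m,x[0],h)-C)).round(1) for x in b])
    print('green',blobs(mask(i,*GREEN),5))
# lid corners in the wrist view: teal hull
t=mask(w[1],*TEAL);k=max(cv2.findContours(t,0,2)[0],key=cv2.contourArea);q=cv2.approxPolyDP(cv2.convexHull(k),6,True)[:,0]
print([(p.tolist(),(BR.T@(plane(w[0],p,77)-C)).round(1).tolist()) for p in q])
ts=mask(s[1],*TEAL);k=max(cv2.findContours(ts,0,2)[0],key=cv2.contourArea);q=cv2.approxPolyDP(cv2.convexHull(k),4,True)[:,0]
print([(p.tolist(),(BR.T@(plane(s[0],p,77)-C)).round(1).tolist()) for p in q])
E
```

```text
w []
72 []
77 []
green []
s [(array([273.8, 227.4]), [269, 223, 11, 11, 67])]
72 [array([-73.6,  -3.1,  72. ])]
77 [array([-78.4,  -7.3,  77. ])]
green []
c [(array([238., 166.]), [234, 164, 9, 5, 15])]
72 [array([-69.1,  -5.2,  72. ])]
77 [array([-64.5,   0.1,  77. ])]
green []
[([266, 342], [17.8, 12.3, 77.0]), ([264, 364], [57.4, 9.8, 77.0]), ([247, 364], [57.4, -14.6, 77.0]), ([247, 342], [17.8, -14.1, 77.0])]
[([257, 212], [-59.8, 76.4, 77.0]), ([284, 197], [57.2, 73.5, 77.0]), ([325, 219], [55.8, -84.0, 77.0]), ([297, 237], [-64.5, -79.3, 77.0])]
```

```bash
python3 - <<'E'
from h import *
s=grab("side");c=grab("scene");Q=[]
for m,i in(s,c):
    t=cv2.morphologyEx(mask(i,[85,90,30],[100,255,220]),cv2.MORPH_CLOSE,np.ones((3,3)));k=max(cv2.findContours(t,0,2)[0],key=cv2.contourArea)
    Q.append(cv2.approxPolyDP(cv2.convexHull(k),4,True)[:,0]);print(Q[-1].tolist())
for p in Q[0]:
    X=min((tri([(s[0],p),(c[0],q)]) for q in Q[1]),key=lambda t:t[1]+np.linalg.norm(t[0]-plane(s[0],p,77)));print(p,(BR.T@(X[0]-C)).round(1),X[1].round(1))
for a in(0,.08):
    for x,y in((-130,80),(-130,-80)):
        P=C+BR@np.array([65+x*np.cos(a)+5*np.sin(a),y*1.06,72-x*np.sin(a)+5*np.cos(a)]);print(a,proj(s[0],P).round(1),proj(c[0],P).round(1))
E
```

```text
[[256, 212], [284, 197], [325, 219], [297, 237]]
[[252, 176], [225, 193], [195, 172], [221, 158]]
[256 212] [-59.5  78.5  75.8] 1.6
[284 197] [64.2 77.7 71.9] 1.2
[325 219] [ 61.2 -82.9  74.1] 2.0
[297 237] [-59.5 -80.2  75.3] 3.9
0 [253.7 211.5] [254.9 175.8]
0 [298.5 238. ] [222.3 156.7]
0.08 [254.  208.5] [254.7 173.5]
0.08 [299.  234.9] [222.  154.4]
```

The lid corners match the shut position in both views, with the front edge at z≈75.5 and the hinge side at z≈73. Handing in.

```bash
python3 -c "
from station import manip
print(manip.close_job())"
```

```text
the job is handed in; nothing more can be done
None
```

I lowered the green AA into the keeper and let it go there, then pressed the lid to about 20 N; both fixed cameras then showed it staying shut untouched. The copper AA and the ornaments were left alone, and the job is handed in with no verdict shown.

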